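Close the keyed lid of a jewelry bowl

ROBOT

A 6-joint arm with a two-finger parallel gripper is mounted at the origin on the work surface. World frame = base frame: x ahead of the robot, y to its left, z up, the work surface at z = 0. Lengths are in m, angles in rad, forces in N, time in s.
With the tool pointing down it reaches from about 0.35 to 0.975 m from the base axis. Payload 4.9 kg.
Tool frame: the origin (TCP) lies midway between the tips of the shut fingers; the grasp point (between the pads) lies ctrl.grip_depth behind it (ctrl.grip_depth is the distance from the TCP to the grasp point, in m); z points along the fingers, y is the line along which they close (so a half turn about z gives the same grasp; the last joint's range is limited). The gripper opens to 85 mm and grips with 20 to 120 N. Pads are 22 mm wide; open, the fingers measure 114 mm over their backs; the gripper's body (76 mm by 85 mm) begins 54 mm behind the grasp point. The pads swing forward as they close: fully open they stand 13 mm farther back than shut.
Start: joints at [1.15, 0.053, 1.613, -0, 1.476, -0.119], TCP at [0.186, 0.597, 0.231] pointing down, gripper open.
Joint ranges: [-3.01, 3.01], [-1.01, 2.22], [0.06, 2.58], [-1.02, 4.17], [0.09, 2.62], [-3.14, 3.14]. Speed limits (rad/s): [2.57, 2.57, 3.14, 3.14, 3.14, 3.14].

INTERFACE

Orientations are given as a rotation vector (axis times angle).
In Python, from station import ctrl, get_image, camera_model gives the robot as it stands. The module is installed in compiled form; this text tells all that it offers.
- The arm moves only by the shell command python3 -m crank 'ROWS' [FORCE]. ROWS is JSON, a list of rows, each a list of 7 numbers: the shift along the tool's x, y, z in mm, then the turn, a rotation vector about the tool's x, y, z in rad, then the opening, from -1 (shut) to 1 (fully open). A call has exactly 10 rows; each row shifts and turns the commanded pose from where the row before left it, along the tool's axes as they then stand; what a row does not reach is not made up. A row lasts 1/12 s, in which the tool goes at most 41.7 mm and 7.16 degrees, less where a joint would pass 70% of its speed; a pose out of reach is approached as far as the arm can. A call with a gripper value outside its range is refused whole. The fingers move at their own pace and stop on an object; FORCE is the grip in N (left out, the last holds). Time passes only in rows, so rows that do not move let the fingers close, or fill a call up. It gives the time, the measured TCP pose, the force, the opening and the grip force at its end, in the units of the state.
- ctrl.get_obs(): the state, without advancing time (a new reading comes with each control period).
- get_image(name): name is "scene" or "top" or "wrist"; returns the picture (480x640x3 uint8, red, green, blue); there is no depth.
- camera_model(name): a dict with "vertical_fov" (degrees; the focal length in pixels is half the picture's height over the tangent of half this angle, whatever the lens; pixels are square), "cx", "cy" (the principal point, pixels), "R" (3x3) and "t" (3): a world point X has camera coordinates R X + t; the wrist camera has in their place "hand_eye" (4x4, takes a point from camera to tool coordinates, whose origin is the TCP and whose axes are the flange's). Camera axes: x right, y down, z forward; pixel columns grow to the right and rows downward; lengths in m; the calibration is good to about 2 mm. A picture is of the moment at which its call begins: read the wrist's pose just before it. camera_model takes no time and is no camera call.
- ctrl.finish_job(): hands the job in; it is judged then, once.
The state is a dict: "t": time; "q": joint angles; "dq": joint speeds; "effort": joint torques, N m; "tool_pos": TCP position; "tool_rot": TCP orientation; "contact_force": force on the tool from outside, world axes, zero at the start; "wrist_torque": the same for the moment, N m; "opening": finger opening in m; "grip_force": force on a finger pad.
Only numpy, scipy, OpenCV 4.12 (cv2) and the standard library are available. Lean on these libraries where they do the work, as an engineer would, in place of code of your own. Each camera call takes 0.05 s, during which the arm holds its last target. There are 200 camera calls.

TASK

Close the round wooden jewelry bowl: with a fingertip push the lid's little finger peg sideways to turn the lid until the notch in its edge is over the upright pin on the bowl's rim, then press the lid down until it is fully home on the rim. Only push and press: do not take the peg between the fingers and do not lift the lid. Leave the brush and the lip balm tubes as they are.

Things in the scene. Friction and masses are not known exactly. Their poses are not given: they have to be found in the camera images.
- bowl: The round wooden jewelry bowl, 150 mm across, darker than its lid; its flat rim is 20 mm wide and 45 mm above the dresser top. Origin at the centre of its underside, on the lid's axis. The pin stands on the side of its own +x axis. It does not move.
- lid_center (a point): Centre of the upper face of the bowl's lid, on the axis about which it turns. The lid is a pale wooden disc 128 mm across with one notch in its edge and one finger peg on top; its middle 112 mm is 11 mm thick (this face), the outer 8 mm all round 10 mm thick. This face starts 66.5 mm above the dresser top; fully home it is 57 mm above it.
- lid_notch (a point): Middle of the mouth of the notch at the lid's edge, 64 mm from the lid's axis, on the upper face of the thinner outer part. The notch is a slot through the lid's full thickness, 20 mm wide and about 8 mm deep inward from the edge. The way from lid_center to here is the notch's direction.
- lid_peg (a point): Centre of the top of the finger peg, an upright dark wooden peg 14 mm in diameter that rises 19 mm above the lid's upper face, 44 mm from the lid's axis, opposite the notch. It is part of the lid: pushed sideways, square to the radius, with about 1.5 N it turns the lid either way; the lid stays at the angle where it is left.
- rim_pin (a point): Centre of the top of the steel pin upright on the bowl's rim, 64 mm from the lid's axis, 12 mm in diameter. It rises 9 mm above the rim to 54 mm above the dresser top; half of it shows outside the lid's edge. Until the notch is over it the lid cannot go down (it stops after 1.5 mm); the notch has about 4 mm to spare on each side.
- lid_turn (a joint): Angle of the lid in rad, growing anticlockwise seen from above; it turns without end. 0 (or 6.283) means that the notch is exactly over the pin; about 0.06 either way still lets the lid go down. It starts between 1.0 and 5.28.
- lid_down (a joint): How far the lid has gone down, in m: 0 at the start, 0.0095 fully home on the rim, negative if it is lifted. A stiff gasket holds the lid at the height where it is left; pushing it down takes about 6 N.
- brush: Bystander: a black plastic detangling brush lying bristles up, 215 mm long, 68 mm wide, 27 mm high; origin on its underside near its middle, handle towards its own +x.
- balm_a: Bystander: an upright silver aluminium lip balm tube 19 mm in diameter and 68 mm tall, standing on the low mirrored tray; origin at the centre of its underside.
- balm_b: Bystander: a second lip balm tube like balm_a, on the same tray.

How it is judged:
On the way:
1. the notch is brought over the pin while the lid is still up (horizontal distance between lid_notch and rim_pin below 0.006 m and value of joint lid_down below 0.004 m).
At the end, for the whole second after the job is handed in: The lid is down at least 8 of its 9.5 mm, at rest, with its notch within 7 mm of the pin, both lip balm tubes stand upright and they and the brush are within 20 mm of where they were (value of joint lid_down above 0.008 m and horizontal distance between lid_notch and rim_pin below 0.007 m and velocity of joint lid_turn between -0.05 and 0.05 rad/s and distance of each of brush, balm_a, balm_b from where it was at the start of the episode below 0.02 m and angle between each of balm_a, balm_b's own z axis and vertical below 0.2 rad); the robot touches nothing.
It fails at once if the lid is lifted more than 4 mm (value of joint lid_down below -0.004 m).
It fails at once if the finger peg is taken between the fingers (the point between the finger pads comes within 8 mm of the peg's axis, less than 15 mm above its top) (horizontal distance between the grasp point and lid_peg below 0.008 m and z of the grasp point in the frame of lid_peg below 0.015 m).
It fails at once if the brush or a lip balm tube is moved more than 20 mm or a tube is tipped (distance of any of brush, balm_a, balm_b from where it was at the start of the episode above 0.02 m or angle between any of balm_a, balm_b's own z axis and vertical above 0.3 rad).
It also fails if it takes over 64 s, if anything falls off the work surface, if the arm or the gripper's body presses on something with over 40 N, if the wrist force passes 120 N, or if a joint passes its speed limit or range.

## Working session

There is one attempt and no reset: what is moved stays moved. The work goes in short steps, Python scripts to look and compute and a shell command to move; the robot and the scene stay as the last step left them, time stands still between calls to the robot, and variables do not carry over. Pictures are saved under pics/ and viewed, at most 10 in all, crops included, and the job is handed in when it is done.

```bash
mkdir -p pics; cat > h.py <<'E'
import numpy as np, cv2
from station import ctrl, get_image, camera_model
from scipy.spatial.transform import Rotation as Ro
def cam(name):
    m=camera_model(name); f=240/np.tan(np.radians(m["vertical_fov"])/2)
    if "R" in m: R=np.array(m["R"]); t=np.array(m["t"]); return f,m["cx"],m["cy"],R.T,-R.T@t
    o=ctrl.get_obs(); H=np.array(m["hand_eye"]); Rt=Ro.from_rotvec(o["tool_rot"]).as_matrix()
    return f,m["cx"],m["cy"],Rt@H[:3,:3],Rt@H[:3,3]+np.array(o["tool_pos"])
def ray(c,u,v,z):
    f,cx,cy,Rw,C=c; d=Rw@np.array([(u-cx)/f,(v-cy)/f,1]); return C+d*(z-C[2])/d[2]
def proj(c,X):
    f,cx,cy,Rw,C=c; p=Rw.T@(np.array(X)-C); return f*p[0]/p[2]+cx,f*p[1]/p[2]+cy
E
python3 - <<'E'
from h import *
o=ctrl.get_obs(); print(o["t"],o["tool_pos"],o["tool_rot"],ctrl.grip_depth,o["opening"])
print(Ro.from_rotvec(o["tool_rot"]).as_matrix().round(3)); print(camera_model("top"),camera_model("wrist"))
for n in("top","scene"): cv2.imwrite(f"pics/{n}0.png",get_image(n)[:,:,::-1])
E
```

```text
0.0 [0.18551617 0.59615775 0.23003211] [-0.47221104 -3.10535529  0.00321306] 0.0187 0.08518025602104894
[[-0.955  0.297 -0.001]
 [ 0.297  0.955 -0.002]
 [ 0.    -0.002 -1.   ]]
{'vertical_fov': 50.3769862183312, 'cx': 307.83598549815144, 'cy': 229.42417896735827, 'R': array([[ 0.03456118, -0.99939822,  0.0029536 ],
       [-0.97856729, -0.03444083, -0.20302682],
       [ 0.20300637,  0.00412655, -0.97916872]]), 't': array([0.02625472, 0.55482397, 0.94514464])} {'vertical_fov': 58.17454267076282, 'cx': 317.34786910169464, 'cy': 248.4164695233947, 'hand_eye': array([[ 2.94372143e-04, -9.45771054e-01, -3.24833844e-01,
         8.38116040e-02],
       [ 9.99999920e-01,  1.89988043e-04,  3.53063357e-04,
        -5.37150368e-04],
       [-2.72202558e-04, -3.24833921e-01,  9.45771034e-01,
        -1.42496211e-01],
       [ 0.00000000e+00,  0.00000000e+00,  0.00000000e+00,
         1.00000000e+00]])}
```

View pics/top0.png

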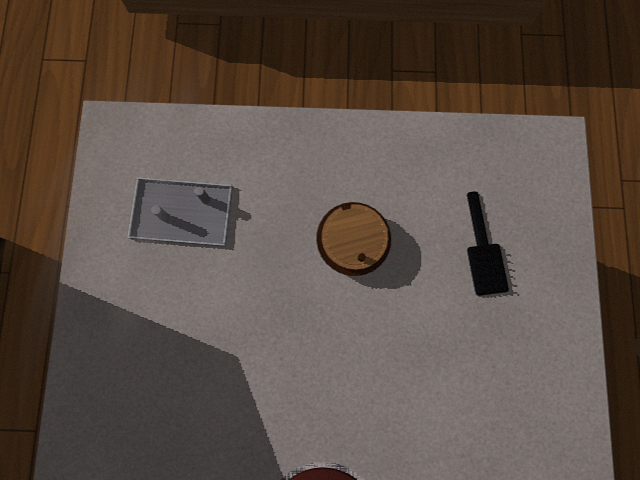

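View pics/scene0.png

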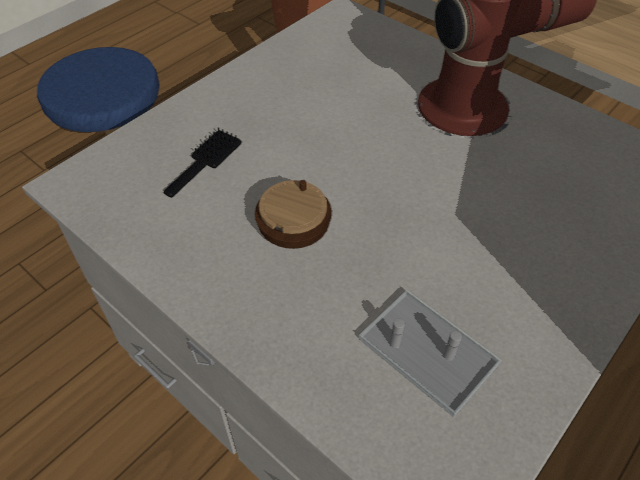

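Top: bowl at (354,238), peg (362,257), dark notch (347,206), brush right, tubes left. Scene: peg (302,185), something small at the rim near (280,229). I'll crop both enlarged.

```bash
python3 - <<'E'
from h import *
a=cv2.imread("pics/top0.png")[195:285,305:405]; b=cv2.imread("pics/scene0.png")[170:255,245:345]
r=lambda i:cv2.resize(i,(400,400*i.shape[0]//i.shape[1]),interpolation=cv2.INTER_CUBIC)
a,b=r(a),r(b); b=cv2.copyMakeBorder(b,0,a.shape[0]-b.shape[0],0,0,0)
cv2.imwrite("pics/c0.png",np.clip(np.hstack([a,b])*1.5,0,255))
c=cam("top")
print("lid",ray(c,355,236,.0665),"bowl",ray(c,354,238,.045),"notch",ray(c,347,206,.0655),"peg",ray(c,362,257,.0855))
E
```

```text
lid [ 0.54177505 -0.04633725  0.0665    ] bowl [ 0.54191023 -0.04636335  0.045     ] notch [ 0.60148286 -0.02975958  0.0655    ] peg [ 0.49815244 -0.05845411  0.0855    ][ WARN:0@0.312] global loadsave.cpp:1063 imwrite_ Unsupported depth image for selected encoder is fallbacked to CV_8U.
```

View pics/c0.png

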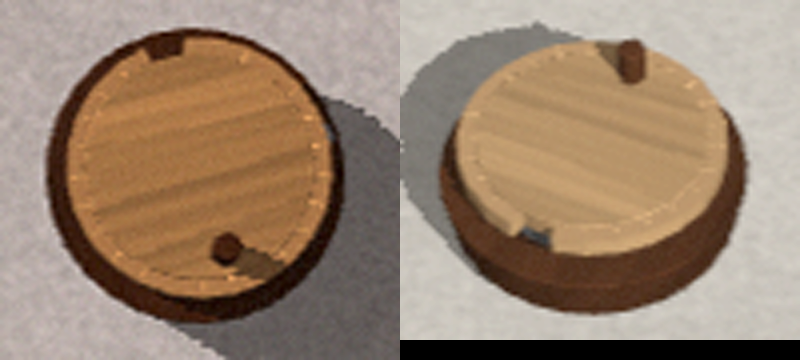

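The pin shows as a grey sliver at the lid's right edge in the top view, about (387.5,228). I'll check it against the scene view.

```bash
python3 - <<'E'
from h import *
c=cam("top"); s=cam("scene")
p=ray(c,387.5,228,.054); print(p)
C=np.array([.542,-.0465])
for n,X in dict(pin=[*p[:2],.054],notch=[.6015,-.030,.0655],peg=[.498,-.0585,.0855]).items():
    d=np.array(X[:2])-C; u=proj(s,X); print(n,np.hypot(*d),np.degrees(np.arctan2(d[1],d[0])),u,"crop",(u[0]-245)*4+400,(u[1]-170)*4)
for a in range(-180,180,15): 
    u=proj(s,[C[0]+.067*np.cos(np.radians(a)),C[1]+.067*np.sin(np.radians(a)),.054]); print(a,(u[0]-245)*4+400,(u[1]-170)*4)
R=np.array(ctrl.get_obs()["tool_rot"]);M=Ro.from_rotvec(R).as_matrix()
print(M.T@(np.array([.462,-.0465,.23])-ctrl.get_obs()["tool_pos"]))
E
```

```text
[ 0.56255735 -0.11126341  0.054     ]
pin 0.06794780282325816 -72.38940108406489 (np.float64(259.6644681471748), np.float64(197.10585833423372)) crop 458.6578725886991 108.42343333693486
notch 0.06174544517614234 15.49927537650084 (np.float64(275.58045621695925), np.float64(225.84567541754828)) crop 522.321824867837 223.38270167019311
peg 0.04560701700396556 -164.74488129694222 (np.float64(301.8189570451209), np.float64(180.70056997977332)) crop 627.2758281804836 42.80227991909328
-180 678.1039205395984 74.37045313451779
-165 648.7889304343591 60.108114487758144
-150 615.5334671486223 51.89602936467702
-135 580.4039886002272 50.18208190830262
-120 545.5450112317949 55.05886560599811
-105 513.0943697746302 66.26306189023273
-90 485.09642777828276 83.17711877816112
-75 463.4060138982336 104.83628485721101
-60 449.57896874420567 129.94769692519674
-45 444.7508577621095 156.93061920308844
-30 449.51314344049047 183.98709405620798
-15 463.80453917499153 209.2091638855295
0 486.84186548431717 230.72193467078262
15 517.1161818246323 246.85178194885737
30 552.4734168755342 256.2984106776398
45 590.2836399479743 258.28217556216134
60 627.6827449459158 252.63792274580942
75 661.8512918242218 239.83531716313632
90 690.2849124691957 220.92116884348206
105 711.0133240239877 197.396413560297
120 722.7394317116164 171.0530946247285
135 724.8903085599868 143.8010722290577
150 717.5905713423322 117.51014706625904
165 701.5804358865516 93.88384979782745
[-0.45500638 -0.53151456  0.00106325]
```

```bash
python3 -m crank '[[-24.5,-26,0,0,0,0,-1],[-24.5,-26,0,0,0,0,-1],[-24.5,-26,0,0,0,0,-1],[-24.5,-26,0,0,0,0,-1],[-24.5,-26,0,0,0,0,-1],[-24.5,-26,0,0,0,0,-1],[-24.5,-26,0,0,0,0,-1],[-24.5,-26,0,0,0,0,-1],[-24.5,-26,0,0,0,0,-1],[-24.5,-26,0,0,0,0,-1]]'
python3 -m crank '[[-24.5,-26,0,0,0,0,-1],[-24.5,-26,0,0,0,0,-1],[-24.5,-26,0,0,0,0,-1],[-24.5,-26,0,0,0,0,-1],[-24.5,-26,0,0,0,0,-1],[-24.5,-26,0,0,0,0,-1],[-24.5,-26,0,0,0,0,-1],[-24.5,-26,0,0,0,0,-1],[-24.5,-26,0,0,0,0,-1],[-24.5,-26,0,0,0,0,-1]]'
python3 - <<'E'
from h import *
cv2.imwrite("pics/w1.png",np.clip(get_image("wrist")[:,:,::-1]*1.5,0,255).astype(np.uint8)); o=ctrl.get_obs(); print(o["t"],o["tool_pos"],o["q"])
c=cam("wrist")
for X in ([.542,-.0465,.0665],[.5626,-.111,.054],[.498,-.0585,.0855]): print(proj(c,X))
E
```

```text
t: 0.93
tool_pos: [0.3425, 0.274, 0.2309]
tool_rot: [-0.472, -3.106, 0.0]
contact_force: [1.2, 0.2, 0.8]
opening: 0.0003
grip_force: 0.0
t: 1.77
tool_pos: [0.4992, -0.0472, 0.2308]
tool_rot: [-0.473, -3.105, -0.0]
contact_force: [0.8, 0.1, 1.0]
opening: -0.0003
grip_force: 0.0
1.8167 [ 0.5011665  -0.05208574  0.23081343] [-0.24919111 -0.24377326  1.89015473 -0.00387273  1.49335683 -1.51327635]
(np.float64(341.8090321302302), np.float64(267.4178475380339))
(np.float64(272.7974100534857), np.float64(306.0280139660539))
(np.float64(308.55847623676556), np.float64(225.98771453143044))
```

View pics/w1.png

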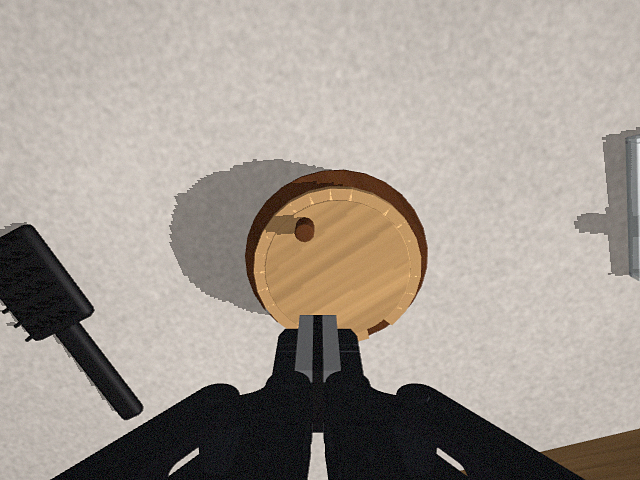

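Peg at (305,229), notch (380,327), pin hidden behind the fingers; I'll back off, turn and look again.

```bash
python3 -m crank '[[20,0,0,0,0,0,-1],[20,0,0,0,0,0,-1],[20,0,0,0,0,-0.112,-1],[0,0,0,0,0,-0.112,-1],[0,0,0,0,0,-0.112,-1],[0,0,0,0,0,-0.112,-1],[0,0,0,0,0,-0.112,-1],[0,0,0,0,0,0,-1],[0,0,0,0,0,0,-1],[0,0,0,0,0,0,-1]]'
python3 - <<'E'
from h import *
c=cam("wrist"); im=get_image("wrist")[:,:,::-1].copy(); cv2.imwrite("pics/w2r.png",im)
cv2.imwrite("pics/w2.png",np.clip(im*1.5,0,255).astype(np.uint8)); o=ctrl.get_obs(); print(o["t"],o["tool_pos"],o["q"])
for X in ([.542,-.0465,.0665],[.5626,-.111,.054],[.498,-.0585,.0855]): print(proj(c,X))
h=cv2.cvtColor(im,cv2.COLOR_BGR2HSV)
m=cv2.inRange(h,(8,70,90),(25,255,255)); cs,_=cv2.findContours(m,0,2); k=max(cs,key=cv2.contourArea); k=cv2.convexHull(k)
P=np.array([ray(c,*q,.0655)[:2] for q in k[:,0]]); (cx,cy),r=cv2.minEnclosingCircle((P*1000).astype(np.float32)); print("lid",cx,cy,r)
E
```

```text
t: 2.65
tool_pos: [0.4416, -0.0275, 0.2311]
tool_rot: [0.401, -3.116, -0.0]
contact_force: [0.1, -0.6, -0.8]
opening: -0.0
grip_force: 0.0
2.7 [ 0.4416874  -0.02754676  0.23109641] [-2.30726188e-01 -4.08718098e-01  2.01731627e+00 -3.47894173e-05
  1.53335038e+00 -2.05788866e+00]
(np.float64(263.3511999919499), np.float64(331.6659391034333))
(np.float64(184.39268663209978), np.float64(327.8876536393178))
(np.float64(257.1174440984147), np.float64(289.6841513499841))
lid 540.9108276367188 -44.76314163208008 65.1693344116211
```

View pics/w2.png

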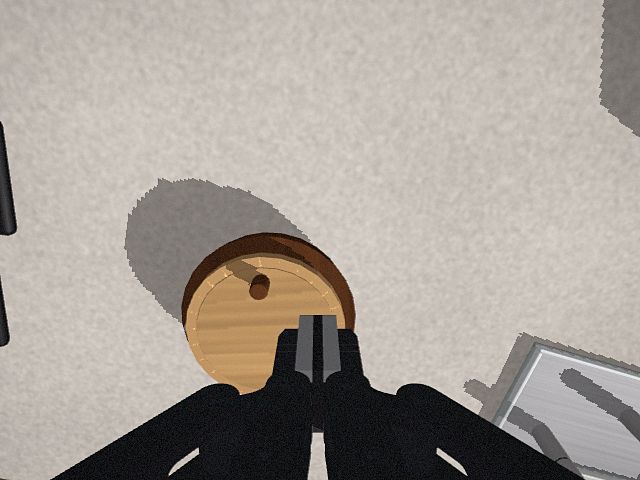

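The near side hides the pin under the lid's edge; I'll look from the -y, far side.

```bash
python3 -m crank '[[-25,-28,0,0,0,0,-1],[-25,-28,0,0,0,0,-1],[-25,-28,0,0,0,0,-1],[-25,-28,0,0,0,0,-1],[-25,-28,0,0,0,0,-1],[0,0,0,0,0,0,-1],[0,0,0,0,0,0,-1],[0,0,0,0,0,0,-1],[0,0,0,0,0,0,-1],[0,0,0,0,0,0,-1]]'
python3 - <<'E'
from h import *
c=cam("wrist"); im=get_image("wrist")[:,:,::-1].copy(); cv2.imwrite("pics/w3r.png",im)
cv2.imwrite("pics/w3.png",np.clip(im*1.5,0,255).astype(np.uint8)); o=ctrl.get_obs(); print(o["t"],o["tool_pos"],o["q"]); np.savez("w3.npz",R=c[3],C=c[4])
for X in ([.542,-.0465,.0665],[.5626,-.111,.054],[.498,-.0585,.0855]): print(proj(c,X))
h=cv2.cvtColor(im,cv2.COLOR_BGR2HSV)
m=cv2.inRange(h,(8,70,90),(25,255,255)); cs,_=cv2.findContours(m,0,2); k=max(cs,key=cv2.contourArea); k=cv2.convexHull(k)
P=np.array([ray(c,*q,.0655)[:2] for q in k[:,0]]); (cx,cy),r=cv2.minEnclosingCircle((P*1000).astype(np.float32)); print("lid",cx,cy,r)
E
```

```text
t: 3.53
tool_pos: [0.5978, -0.1304, 0.2321]
tool_rot: [-0.405, 3.114, -0.001]
contact_force: [-1.7, -0.1, -0.2]
opening: -0.0001
grip_force: 0.0
3.5833 [ 0.59787752 -0.13037713  0.23215958] [-3.36269267e-01  2.07700988e-02  1.64423513e+00  1.87419764e-05
  1.47528783e+00 -2.16568699e+00]
(np.float64(451.50608072328305), np.float64(176.35841813308005))
(np.float64(355.2001612795086), np.float64(178.11125409734996))
(np.float64(466.96748206563245), np.float64(109.8731444487037))
lid 541.7860717773438 -45.17902374267578 64.5926284790039
```

View pics/w3.png

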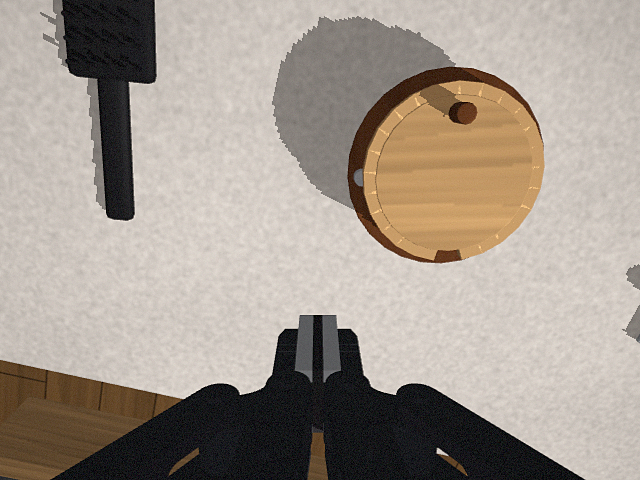

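Clear view: pin (359,178) with left edge ~354, peg top ~(466,111), notch mouth ~(446,262).

```bash
python3 - <<'E'
from h import *
c=cam("wrist"); L=np.array([.5418,-.0455])
for n,u,v,z in (("pin",363,178,.054),("peg",465,111,.0855),("notch",446,261,.0655)):
    p=ray(c,u,v,z)[:2]; d=p-L; print(n,p.round(4),np.hypot(*d).round(4),np.degrees(np.arctan2(d[1],d[0])).round(1))
o=ctrl.get_obs();M=Ro.from_rotvec(o["tool_rot"]).as_matrix();print(M.round(3))
E
```

```text
pin [ 0.5611 -0.1054] 0.063 -72.1
peg [ 0.499  -0.0595] 0.045 -161.9
notch [ 0.6042 -0.0273] 0.065 16.3
[[-0.967 -0.256  0.001]
 [-0.256  0.967 -0.   ]
 [-0.001 -0.001 -1.   ]]
```

```bash
python3 -m crank '[[20,15,0,0,0,0,-1],[20,15,0,0,0,0,-1],[20,15,0,0,0,0,-1],[17.5,16,0,0,0,0.02,-1],[0,0,30,0,0,0.02,-1],[0,0,30,0,0,0,-1],[0,0,30,0,0,0,-1],[0,0,30,0,0,0,-1],[0,0,25,0,0,0,-1],[0,0,10,0,0,0,-1]]'
```

```text
t: 4.42
tool_pos: [0.5049, -0.0905, 0.0727]
tool_rot: [0.342, -3.118, -0.004]
contact_force: [-0.3, 0.0, 0.1]
opening: 0.0002
grip_force: 0.0
```

```bash
python3 -m crank '[[0,3,0,0,0,-0.04,-1],[0,3,0,0,0,-0.04,-1],[0,3,0,0,0,0,-1],[0,2,0,0,0,0,-1],[0,2,0,0,0,0,-1],[0,2,0,0,0,0,-1],[0,2,0,0,0,0,-1],[0,2,0,0,0,0,-1],[0,1,0,0,0,0,-1],[0,0,0,0,0,0,-1]]'
python3 - <<'E'
from h import *
o=ctrl.get_obs(); M=Ro.from_rotvec(o["tool_rot"]).as_matrix(); print(M[:,1],M.T@(np.array([.499,-.0595,.0855])-o["tool_pos"]),M.T@(np.array([.5418,-.0455,.0665])-o["tool_pos"]),o["contact_force"])
E
```

```text
t: 5.25
tool_pos: [0.5024, -0.0726, 0.0765]
tool_rot: [-0.467, 3.107, -0.001]
contact_force: [-0.3, -0.4, 1.2]
opening: 0.0001
grip_force: 0.7
[-2.93919360e-01  9.55830134e-01 -4.05369350e-04] [-0.00061827  0.01355503 -0.00896425] [-0.04564162  0.01436461  0.01003791] [-0.30591189 -0.39495551  1.20777534]
```

```bash
python3 -m crank '[[0.7,2.3,0,0,0,0.052,-1],[0.7,2.3,0,0,0,0.052,-1],[0.7,2.3,0,0,0,0.052,-1],[0.7,2.3,0,0,0,0.052,-1],[0.7,2.3,0,0,0,0.052,-1],[0.7,2.3,0,0,0,0.052,-1],[0.7,2.3,0,0,0,0.052,-1],[0.7,2.3,0,0,0,0.052,-1],[0.7,2.3,0,0,0,0.052,-1],[0.7,2.3,0,0,0,0.052,-1]]'
cat > chk.py <<'E'
from h import *
c=cam("top"); im=get_image("top"); cv2.imwrite("pics/t.png",im[:,:,::-1]); h=cv2.cvtColor(im,cv2.COLOR_RGB2HSV)
o=ctrl.get_obs(); M=Ro.from_rotvec(o["tool_rot"]).as_matrix(); 
print("heading",np.degrees(np.arctan2(M[1,1],M[0,1])),"lidcentre in tool mm",1000*(M.T@(np.array([.5418,-.0455,.0665])-o["tool_pos"])),o["contact_force"],o["t"])
# notch: dark along the lid's outer ring
L=np.array([.5418,-.0455]); dark=[]
for a in range(0,360,1):
    p=L+.060*np.array([np.cos(np.radians(a)),np.sin(np.radians(a))]); u=proj(c,[*p,.0655])
    v=cv2.getRectSubPix(h[:,:,2].copy(),(1,1),u)[0,0]
    if v<75: dark.append(a-360 if a>180 else a)
print("dark ring",dark)
E
python3 chk.py
```

```text
t: 6.08
tool_pos: [0.4937, -0.0504, 0.0764]
tool_rot: [-0.352, -3.121, 0.0]
contact_force: [-1.6, -1.4, 1.8]
opening: -0.0
grip_force: 1.1
heading 77.05800262526701 lidcentre in tool mm [-45.84735215  15.21862705   9.80895376] [-1.01697819 -0.68820217  1.1905121 ] 6.1333
dark ring [0, 1, 2, 3, 4, 5, 6, 7, 8, 9, 10, 11, 12, 13, 14, 15, 16, 17, 18, 19, 20, 21, 22, 23, 24, 25, 33, 34, 35, 36, 37, 38, 39, 40, 41, 42, 43, 44, 45, 46, 47, 48, 49, 50, 118, 119, 120, 126, 127, 128, 129, 130, 131, 132, 133, 134, 135, 136, 137, 138, 139, 140, 141, 142, 143, 144, 145, 146, 147, 148, 149, 178, 179, 180, -179, -178, -177, -176, -175, -174, -173, -172, -171, -170, -169, -168, -167, -166, -165, -164, -163, -162, -161, -160, -159, -158, -157, -156, -155, -154, -153, -152, -151, -150, -149, -148, -147, -146, -145, -144, -143, -142, -141, -140, -139, -138, -137, -136, -135, -134, -133, -132, -131, -130, -129, -128, -127, -126, -125, -124, -123, -122, -121, -120, -119, -118, -117, -116, -115, -114, -113, -112, -111, -110, -109, -108, -107, -106, -105, -104, -103, -102, -101, -100, -99, -98, -97, -96, -95, -94, -93, -92, -91, -90, -89, -88, -87, -86, -85, -84, -83, -82, -81, -80, -79, -78, -77, -76, -75, -74, -73, -72, -71, -70, -69, -68, -67, -66, -65, -64, -63, -62, -61, -60, -59, -58, -57, -56, -55, -54, -53, -52, -51, -50, -49, -48, -47, -46, -45, -44, -43, -42, -41, -40, -39, -38, -37, -36, -35, -34, -33, -32, -31, -30, -29, -28, -27, -26, -25, -24, -23, -22, -21, -20, -19, -18, -17, -16, -15, -14, -13, -12, -11, -10, -9, -8, -7, -6, -5, -4, -3, -2, -1]
```

```bash
python3 -m crank '[[0.7,2.3,0,0,0,0.052,-1],[0.7,2.3,0,0,0,0.052,-1],[0.7,2.3,0,0,0,0.052,-1],[0.7,2.3,0,0,0,0.052,-1],[0.7,2.3,0,0,0,0.052,-1],[0.7,2.3,0,0,0,0.052,-1],[0.7,2.3,0,0,0,0.052,-1],[0.7,2.3,0,0,0,0.052,-1],[0.7,2.3,0,0,0,0.052,-1],[0.7,2.3,0,0,0,0.052,-1]]'
python3 -m crank '[[0.7,2.3,0,0,0,0.052,-1],[0.7,2.3,0,0,0,0.052,-1],[0.7,2.3,0,0,0,0.052,-1],[0.7,2.3,0,0,0,0.052,-1],[0.7,2.3,0,0,0,0.052,-1],[0.7,2.3,0,0,0,0.052,-1],[0.7,2.3,0,0,0,0.052,-1],[0,0,0,0,0,0,-1],[0,0,0,0,0,0,-1],[0,0,0,0,0,0,-1]]'
python3 chk.py | head -1
python3 - <<'E'
from h import *
c=cam("wrist"); im=get_image("wrist")[:,:,::-1].copy(); cv2.imwrite("pics/w4.png",np.clip(im*1.5,0,255).astype(np.uint8))
for X in ([.5418,-.0455,.0665],[.5611,-.1054,.054]): print(proj(c,X))
E
```

```text
t: 6.97
tool_pos: [0.4973, -0.0267, 0.0761]
tool_rot: [-1.14, -2.926, 0.0]
contact_force: [-1.5, 0.1, 1.7]
opening: -0.0003
grip_force: 1.1
t: 7.8
tool_pos: [0.507, -0.0131, 0.0761]
tool_rot: [-1.648, -2.674, 0.0]
contact_force: [-0.5, 0.0, 0.3]
opening: 0.0001
grip_force: 0.3
heading 26.70274551667291 lidcentre in tool mm [-44.52517473  16.4753601    9.59324655] [-0.86574853  0.3785114   0.15365829] 7.85
(np.float64(356.4477455874523), np.float64(415.120238390197))
(np.float64(331.457993243373), np.float64(499.2596295906791))
```

View pics/w4.png

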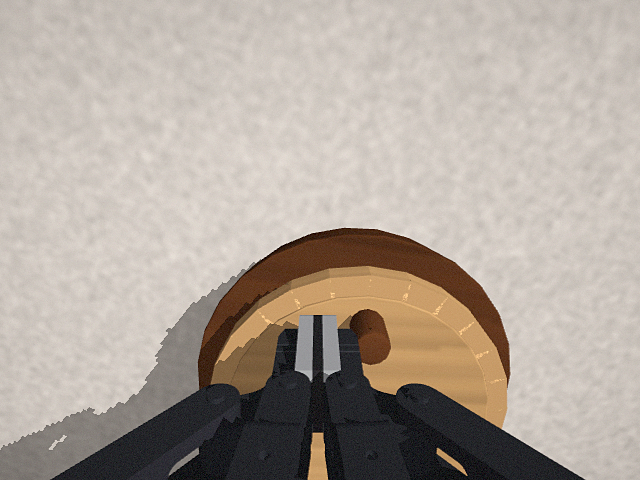

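Peg top at about (375,350) against the finger; lid followed. Measuring the remaining angle.

```bash
python3 - <<'E'
from h import *
c=cam("wrist"); L=np.array([.5418,-.0455])
for u,v in((375,350),):
    p=ray(c,u,v,.0855)[:2]; d=p-L; print(p,np.hypot(*d),np.degrees(np.arctan2(d[1],d[0])))
E
```

```text
[ 0.52529457 -0.00450541] 0.04419259899368324 111.93092455021913
```

```bash
python3 -m crank '[[0.5,1.5,0,0,0,0.035,-1],[0.5,1.6,0,0,0,0.035,-1],[0,0,0,0,0,0,-1],[0,0,0,0,0,0,-1],[0,-6,0,0,0,0,-1],[0,0,-30,0,0,0,-1],[0,0,-30,0,0,0,-1],[0,0,-30,0,0,0,-1],[0,0,-30,0,0,0,-1],[0,0,-30,0,0,0,-1]]'
python3 -m crank '[[-34,4,0,0,0,0,-1],[-34,4,0,0,0,0,-1],[-34,4,0,0,0,0,-1],[-34,4,0,0,0,0,-1],[-34,4,0,0,0,0,-1],[0,0,0,0,0,0,-1],[0,0,0,0,0,0,-1],[0,0,0,0,0,0,-1],[0,0,0,0,0,0,-1],[0,0,0,0,0,0,-1]]'
python3 - <<'E'
from h import *
c=cam("wrist"); im=get_image("wrist")[:,:,::-1].copy(); cv2.imwrite("pics/w5.png",np.clip(im*1.5,0,255).astype(np.uint8))
for X in ([.5418,-.0455,.0665],[.5611,-.1054,.054]): print(proj(c,X))
E
```

```text
t: 8.73
tool_pos: [0.5037, -0.0134, 0.2279]
tool_rot: [1.741, 2.614, 0.0]
contact_force: [0.2, -0.1, 0.1]
opening: -0.0002
grip_force: 0.0
t: 9.57
tool_pos: [0.5876, -0.1613, 0.2265]
tool_rot: [1.74, 2.615, 0.0]
contact_force: [0.0, 1.0, -0.8]
opening: 0.0004
grip_force: 0.0
(np.float64(321.7578526003294), np.float64(31.562350086906577))
(np.float64(313.7262400138906), np.float64(132.6007330961758))
```

View pics/w5.png

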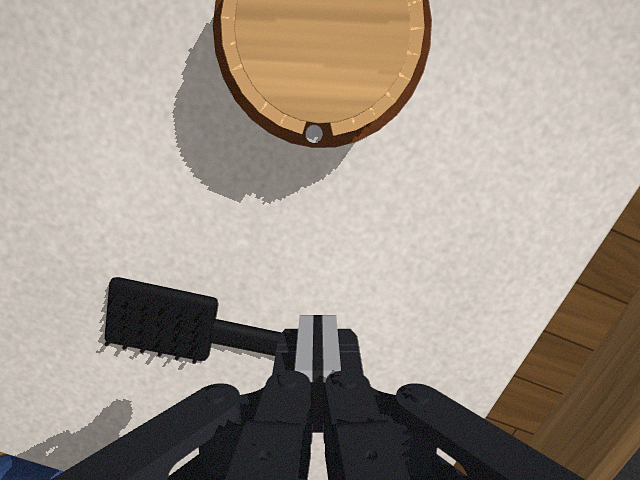

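Pin (314,134) lies within the notch (about 302–332). I'll measure the edges numerically.

```bash
python3 - <<'E'
from h import *
im=cv2.imread("pics/w5.png"); h=cv2.cvtColor(im,cv2.COLOR_BGR2HSV)
pin=cv2.inRange(h[115:150,295:340],(0,0,60),(179,70,255))[:28]; ys,xs=np.nonzero(pin); print("pin u",xs.mean()+295,xs.min()+295,xs.max()+295,"v",ys.min()+115,ys.max()+115)
for v in(124,126,128,130,132): print(v,[int(x) for x in im[v,296:340,2]])
c=cam("wrist"); L=np.array([.5418,-.0455])
for n,u,v,z in(("pin",xs.mean()+295,ys.mean()+115,.054),("nL",302,130,.0655),("nR",332,130,.0655)):
    p=ray(c,u,v,z)[:2];d=p-L; print(n,p,np.hypot(*d),np.degrees(np.arctan2(d[1],d[0])))
o=ctrl.get_obs();M=Ro.from_rotvec(o["tool_rot"]).as_matrix(); print(M.T@(np.array([.5418,-.0455,.0665])-o["tool_pos"]))
E
```

```text
pin u 313.66269841269843 305 322 v 125 142
124 [199, 202, 201, 201, 202, 204, 199, 208, 205, 96, 54, 61, 61, 58, 61, 54, 64, 61, 66, 67, 54, 48, 46, 51, 54, 61, 52, 52, 58, 57, 60, 66, 52, 46, 102, 220, 207, 204, 202, 202, 199, 201, 199, 195]
126 [199, 199, 202, 201, 202, 199, 205, 207, 163, 36, 55, 63, 60, 85, 115, 126, 120, 115, 118, 117, 121, 118, 96, 66, 49, 63, 63, 63, 58, 61, 64, 57, 63, 55, 72, 160, 211, 202, 204, 202, 201, 202, 204, 201]
128 [199, 202, 201, 199, 199, 201, 208, 207, 87, 51, 58, 99, 127, 117, 121, 120, 112, 117, 123, 120, 115, 114, 115, 117, 100, 57, 58, 58, 61, 58, 67, 58, 63, 61, 57, 129, 214, 205, 204, 199, 198, 196, 199, 201]
130 [204, 202, 204, 202, 205, 202, 207, 129, 42, 58, 88, 117, 120, 118, 117, 118, 120, 115, 118, 121, 109, 112, 114, 111, 114, 118, 60, 60, 66, 61, 57, 63, 64, 54, 52, 84, 190, 204, 199, 201, 201, 205, 199, 202]
132 [103, 184, 220, 211, 210, 213, 193, 45, 54, 67, 126, 114, 117, 111, 120, 117, 120, 112, 112, 117, 114, 115, 112, 108, 111, 121, 81, 48, 61, 57, 63, 64, 54, 58, 54, 57, 126, 213, 202, 201, 202, 204, 202, 207]
pin [ 0.56133389 -0.1059688 ] 0.0635456435034399 -72.09743074228997
nL [ 0.55293508 -0.10619186] 0.06170488072738026 -79.60361727130575
nR [ 0.57174828 -0.09831126] 0.060711850967788555 -60.44324118781323
[0.12459305 0.00240608 0.16006344]
```

Notch is about 2.2° short (2.5 mm); it would probably fit, but one small further nudge centres it.

```bash
python3 -m crank '[[34,-4,0,0,0,0,-1],[34,-4,0,0,0,0,-1],[34,-4,0,0,0,0,-1],[34,-4,0,0,0,0,-1],[34,-4,0,0,0,0,-1],[0,0,0,0,0,0,-1],[0,0,30,0,0,0,-1],[0,0,30,0,0,0,-1],[0,0,30,0,0,0,-1],[0,0,30,0,0,0,-1]]'
python3 -m crank '[[0,0,25,0,0,0,-1],[0,0,5,0,0,0,-1],[0,0,0,0,0,0,-1],[0,3,0,0,0,0,-1],[0,3,0,0,0,0,-1],[0.2,0.9,0,0,0,0.02,-1],[0.2,0.8,0,0,0,0.018,-1],[0,0,0,0,0,0,-1],[0,0,0,0,0,0,-1],[0,0,0,0,0,0,-1]]'
python3 -m crank '[[0,-3,0,0,0,0,-1],[0,-3,0,0,0,0,-1],[0,0,-30,0,0,0,-1],[0,0,-30,0,0,0,-1],[0,0,-30,0,0,0,-1],[0,0,-30,0,0,0,-1],[0,0,-30,0,0,0,-1],[-34,4,0,0,0,0,-1],[-34,4,0,0,0,0,-1],[-34,4,0,0,0,0,-1]]'
python3 -m crank '[[-34,4,0,0,0,0,-1],[-34,4,0,0,0,0,-1],[0,0,0,0,0,0,-1],[0,0,0,0,0,0,-1],[0,0,0,0,0,0,-1],[0,0,0,0,0,0,-1],[0,0,0,0,0,0,-1],[0,0,0,0,0,0,-1],[0,0,0,0,0,0,-1],[0,0,0,0,0,0,-1]]'
python3 - <<'E'
from h import *
c=cam("wrist"); im=get_image("wrist")[:,:,::-1].copy(); im=np.clip(im*1.5,0,255).astype(np.uint8); cv2.imwrite("pics/w6.png",im); L=np.array([.5418,-.0455])
pu,pv=proj(c,[.5613,-.106,.054]); print("pin at",pu,pv)
ang=lambda u,v,z:(lambda d:np.degrees(np.arctan2(d[1],d[0])))(ray(c,u,v,z)[:2]-L)
h=cv2.cvtColor(im,cv2.COLOR_BGR2HSV); U,V=int(pu),int(pv)
pin=cv2.inRange(h[V-13:V+9,U-18:U+24],(0,0,60),(179,70,255)); ys,xs=np.nonzero(pin); print("pin u",xs.mean()+U-18,ang(xs.mean()+U-18,ys.mean()+V-13,.054))
for v in range(V-11,V-1,2):
    b=np.nonzero(im[v,U-20:U+26,2]<140)[0]+U-20; print(v,b.min(),b.max(),(ang(b.min(),v,.0655)+ang(b.max(),v,.0655))/2)
o=ctrl.get_obs();M=Ro.from_rotvec(o["tool_rot"]).as_matrix(); print(o["tool_pos"],M.T@(np.array([.5418,-.0455,.0665])-o["tool_pos"]))
E
```

```text
t: 10.45
tool_pos: [0.5041, -0.0127, 0.1058]
tool_rot: [1.74, 2.614, 0.001]
contact_force: [0.4, 0.0, -0.0]
opening: 0.0002
grip_force: 0.0
t: 11.28
tool_pos: [0.5127, -0.01, 0.0783]
tool_rot: [1.79, 2.578, 0.003]
contact_force: [-0.7, -0.0, 5.5]
opening: -0.0001
grip_force: 2.8
t: 12.12
tool_pos: [0.5523, -0.1041, 0.2267]
tool_rot: [1.79, 2.581, 0.0]
contact_force: [-0.1, 0.2, -0.5]
opening: -0.0001
grip_force: 0.0
t: 12.95
tool_pos: [0.5835, -0.1637, 0.2265]
tool_rot: [1.791, 2.581, 0.0]
contact_force: [-0.3, 0.8, -0.1]
opening: -0.0001
grip_force: 0.0
pin at 316.8996013090099 132.50030073779857
pin u 318.5766871165644 -71.04398497760087
121 312 341 -65.91109524915599
123 319 341 -63.59151803354082
125 319 341 -63.7075250506865
127 319 341 -63.81900692698257
129 318 341 -64.24805752522508
[ 0.58354101 -0.16384775  0.22653426] [0.12550893 0.00227443 0.16000563]
```

```bash
python3 - <<'E'
import cv2
im=cv2.imread("pics/w6.png")[0:180,200:440]; cv2.imwrite("pics/w6c.png",cv2.resize(im,(720,540),interpolation=cv2.INTER_CUBIC))
E
```

```text
(no output)
```

View pics/w6c.png

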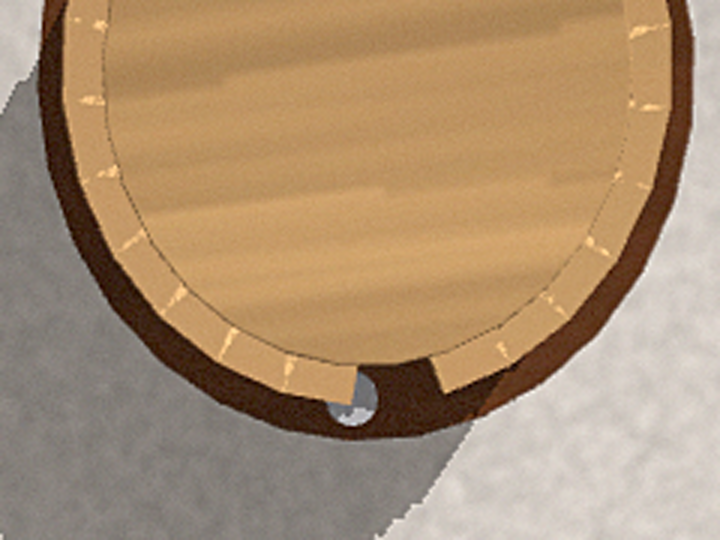

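The finger's shoulder rode up onto the peg's top and dragged the lid back about 8° (notch now (332,126), pin (317,133)). I'll redo the nudge lower, so the shoulder meets the peg's side.

```bash
python3 - <<'E'
from h import *
c=cam("wrist"); L=np.array([.5418,-.0455])
d=[ray(c,200+x/3,v/3,.0655)[:2]-L for x,v in((354,393),(441,380))]; a=[np.degrees(np.arctan2(q[1],q[0])) for q in d]; n=np.mean(a); print("notch",a,n,"need",-72.1-n)
o=ctrl.get_obs();M=Ro.from_rotvec(o["tool_rot"]).as_matrix(); print("heading",np.degrees(np.arctan2(M[1,1],M[0,1])))
peg=L+.044*np.array([np.cos(np.radians(n+180)),np.sin(np.radians(n+180))]); pre=peg-M[:2,1]*.031
print(peg,pre,M.T@(np.array([*pre,.0710])-o["tool_pos"])*1000)
E
```

```text
notch [np.float64(-71.49442689320473), np.float64(-52.97545643915303)] -62.234941666178884 need -9.86505833382111
heading 20.486126066260564
[ 0.52130273 -0.00656593] [ 0.49226326 -0.01741533] [169.15328856 -34.29913193 155.48544419]
```

```bash
python3 -m crank '[[34,-7,0,0,0,0,-1],[34,-7,0,0,0,0,-1],[34,-7,0,0,0,0,-1],[34,-7,0,0,0,0,-1],[33,-6,0,0,0,0,-1],[0,0,30,0,0,0,-1],[0,0,30,0,0,0,-1],[0,0,30,0,0,0,-1],[0,0,30,0,0,0,-1],[0,0,30,0,0,0,-1]]'
python3 -m crank '[[0,0,5,0,0,0,-1],[0,2,0,0,0,0,-1],[0,2,0,0,0,0,-1],[0,2,0,0,0,0,-1],[0,2,0,0,0,0,-1],[0,2,0,0,0,0,-1],[0,2,0,0,0,0,-1],[0,0,0,0,0,0,-1],[0,0,0,0,0,0,-1],[0,0,0,0,0,0,-1]]'
python3 - <<'E'
from h import *
o=ctrl.get_obs();M=Ro.from_rotvec(o["tool_rot"]).as_matrix(); print((M.T@(np.array([.5213,-.0066,.0855])-o["tool_pos"])*1000).round(1))
E
```

```text
t: 13.83
tool_pos: [0.4927, -0.0176, 0.0755]
tool_rot: [1.79, 2.58, 0.001]
contact_force: [0.6, 0.1, -0.1]
opening: 0.0003
grip_force: 0.0
t: 14.67
tool_pos: [0.5039, -0.0136, 0.0714]
tool_rot: [1.792, 2.58, 0.0]
contact_force: [-0.4, -0.2, -0.4]
opening: 0.0001
grip_force: 0.0
[  0.5  18.7 -14.1]
```

```bash
python3 -m crank '[[0.1,1,0,0,0,0,-1],[0,1,0,0,0,0,-1],[0.1,1,0,0,0,0,-1],[0,1,0,0,0,0,-1],[0,1,0,0,0,0,-1],[0,1,0,0,0,0,-1],[0,1,0,0,0,0,-1],[0,0,0,0,0,0,-1],[0,0,0,0,0,0,-1],[0,0,0,0,0,0,-1]]'
python3 -m crank '[[0,-3,0,0,0,0,-1],[0,-3,0,0,0,0,-1],[0,-3,0,0,0,0,-1],[0,0,0,0,0,0,-1],[0,0,-31,0,0,0,-1],[0,0,-31,0,0,0,-1],[0,0,-31,0,0,0,-1],[0,0,-31,0,0,0,-1],[0,0,-31,0,0,0,-1],[-34,4,0,0,0,0,-1]]'
python3 -m crank '[[-34,4,0,0,0,0,-1],[-34,4,0,0,0,0,-1],[-34,4,0,0,0,0,-1],[-34,4,0,0,0,0,-1],[0,0,0,0,0,0,-1],[0,0,0,0,0,0,-1],[0,0,0,0,0,0,-1],[0,0,0,0,0,0,-1],[0,0,0,0,0,0,-1],[0,0,0,0,0,0,-1]]'
cat > nt.py <<'E'
from h import *
c=cam("wrist"); im=get_image("wrist")[:,:,::-1].copy(); im=np.clip(im*1.5,0,255).astype(np.uint8); cv2.imwrite("pics/w7.png",im); L=np.array([.5418,-.0455])
for r in(.058,.060,.062):
    d=[]
    for a in np.arange(-100,-40,.5):
        p=L+r*np.array([np.cos(np.radians(a)),np.sin(np.radians(a))]); u,v=proj(c,[*p,.0655])
        if im[int(round(v)),int(round(u)),2]<140: d.append(a)
    print(r,d[0],d[-1],len(d)/2,(d[0]+d[-1])/2) if d else print(r,"none")
o=ctrl.get_obs();M=Ro.from_rotvec(o["tool_rot"]).as_matrix(); print(o["tool_pos"],(M.T@(np.array([.5418,-.0455,.0665])-o["tool_pos"])*1000).round(1))
E
python3 nt.py
```

```text
t: 15.5
tool_pos: [0.5104, -0.011, 0.0713]
tool_rot: [1.792, 2.58, 0.0]
contact_force: [-1.0, -0.7, -0.8]
opening: 0.0001
grip_force: 0.4
t: 16.33
tool_pos: [0.5202, -0.0424, 0.235]
tool_rot: [1.779, 2.576, 0.011]
contact_force: [1.4, -0.2, 0.6]
opening: -0.0
grip_force: 0.0
t: 17.17
tool_pos: [0.5799, -0.1654, 0.2266]
tool_rot: [1.79, 2.581, 0.0]
contact_force: [0.2, -0.2, -0.3]
opening: -0.0002
grip_force: 0.0Traceback (most recent call last):
  File "nt.py", line 1, in <module>
    from h import *
  File "h.py", line 2, in <module>
    from station import ctrl, get_image, camera_model
  File "<controller>", line 1, in <module>
  File "<controller>", line 16, in <module>
    from ._kdtree import *
    from ._ckdtree import cKDTree, cKDTreeNode  # type: ignore[import-not-found]
    ^^^^^^^^^^^^^^^^^^^^^^^^^^^^^^^^^^^^^^^^^^
  File "scipy/spatial/_ckdtree.pyx", line 11, in init scipy.spatial._ckdtree
    from ._base import *
    from ._sputils import (asmatrix, check_reshape_kwargs, check_shape,
                           get_sum_dtype, isdense, isscalarlike, _todata,
               
[... 736 characters left out ...]
m . import (
    ...<8 lines>...
    )
    from .crackfortran import markoutercomma
    from ._local import *
    import ntpath
  File "<frozen importlib._bootstrap>", line 1360, in _find_and_load
  File "<frozen importlib._bootstrap>", line 1331, in _find_and_load_unlocked
  File "<frozen importlib._bootstrap>", line 935, in _load_unlocked
  File "<frozen importlib._bootstrap>", line 1176, in exec_module
  File "<frozen ntpath>", line 172, in <module>
  File "nt.py", line 2, in <module>
    c=cam("wrist"); im=get_image("wrist")[:,:,::-1].copy(); im=np.clip(im*1.5,0,255).astype(np.uint8); cv2.imwrite("pics/w7.png",im); L=np.array([.5418,-.0455])
      ^^^
NameError: name 'cam' is not defined
```

The name `nt.py` shadows a standard module; renaming.

```bash
mv nt.py notchlook.py; rm -rf __pycache__/nt.*; python3 notchlook.py
```

```text
0.058 -81.0 -64.0 17.5 -72.5
0.06 -81.5 -63.5 18.5 -72.5
0.062 -81.5 -64.0 18.0 -72.75
[ 0.57992748 -0.16551416  0.22659284] [125.8   6.3 160.1]
```

Notch at -72.5° vs pin -72.1°: aligned. Now over the centre and press.

```bash
python3 -m crank '[[31.5,1.5,0,0,0,0,-1],[31.5,1.5,0,0,0,0,-1],[31.5,1.5,0,0,0,0,-1],[31.5,1.5,0,0,0,0,-1],[0,0,0,0,0,0,-1],[0,0,35,0,0,0,-1],[0,0,35,0,0,0,-1],[0,0,35,0,0,0,-1],[0,0,30,0,0,0,-1],[0,0,12,0,0,0,-1]]'
python3 -m crank '[[0,0,2,0,0,0,-1],[0,0,2,0,0,0,-1],[0,0,2,0,0,0,-1],[0,0,2,0,0,0,-1],[0,0,2,0,0,0,-1],[0,0,2,0,0,0,-1],[0,0,2,0,0,0,-1],[0,0,2,0,0,0,-1],[0,0,2,0,0,0,-1],[0,0,2,0,0,0,-1]]'
python3 -m crank '[[0,0,2,0,0,0,-1],[0,0,2,0,0,0,-1],[0,0,2,0,0,0,-1],[0,0,1,0,0,0,-1],[0,0,0,0,0,0,-1],[0,0,0,0,0,0,-1],[0,0,0,0,0,0,-1],[0,0,0,0,0,0,-1],[0,0,0,0,0,0,-1],[0,0,0,0,0,0,-1]]'
```

```text
t: 18.05
tool_pos: [0.5384, -0.0455, 0.0743]
tool_rot: [-1.787, -2.575, 0.005]
contact_force: [-0.5, 0.8, -1.1]
opening: 0.0001
grip_force: 0.0
t: 18.88
tool_pos: [0.5424, -0.0464, 0.0605]
tool_rot: [1.791, 2.58, 0.001]
contact_force: [-1.4, 0.7, 5.6]
opening: 0.0
grip_force: 3.0
t: 19.72
tool_pos: [0.5426, -0.0464, 0.0568]
tool_rot: [1.791, 2.581, -0.001]
contact_force: [-11.0, 1.7, 22.9]
opening: 0.0004
grip_force: 11.7
```

Fully home (z 56.8 mm, force rising to 23 N). Retreat and verify.

```bash
python3 -m crank '[[0,0,-4,0,0,0,-1],[0,0,-6,0,0,0,-1],[0,0,-30,0,0,0,-1],[0,0,-35,0,0,0,-1],[0,0,-35,0,0,0,-1],[0,0,-35,0,0,0,-1],[0,0,-28,0,0,0,-1],[-31,-1.5,0,0,0,0,-1],[-31,-1.5,0,0,0,0,-1],[-31,-1.5,0,0,0,0,-1]]'
python3 -m crank '[[-31,-1.5,0,0,0,0,-1],[0,0,0,0,0,0,-1],[0,0,0,0,0,0,-1],[0,0,0,0,0,0,-1],[0,0,0,0,0,0,-1],[0,0,0,0,0,0,-1],[0,0,0,0,0,0,-1],[0,0,0,0,0,0,-1],[0,0,0,0,0,0,-1],[0,0,0,0,0,0,-1]]'
python3 notchlook.py
```

```text
t: 20.55
tool_pos: [0.5706, -0.1358, 0.2264]
tool_rot: [1.789, 2.58, 0.001]
contact_force: [0.3, 0.1, 0.4]
opening: -0.0002
grip_force: 0.0
t: 21.38
tool_pos: [0.5794, -0.1642, 0.2254]
tool_rot: [1.791, 2.581, 0.0]
contact_force: [-0.2, 0.2, -0.3]
opening: 0.0002
grip_force: 0.0
0.058 -81.0 -64.0 11.5 -72.5
0.06 -81.5 -64.5 8.0 -73.0
0.062 -81.5 -64.0 8.0 -72.75
[ 0.57938125 -0.16433201  0.22539367] [124.5   6.3 158.9]
```

View pics/w7.png

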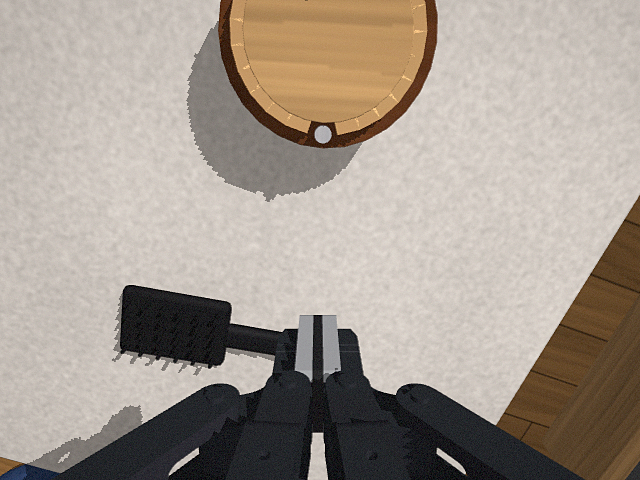

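The pin (323,134) sits centred in the notch with the lid down, and the gripper is clear.

```bash
python3 -c "
from station import ctrl
print(ctrl.finish_job())"
```

```text
the job is handed in; nothing more can be done
None
```

The bowl is closed and the job is handed in: the last picture shows the pin centred in the notch, and the press stopped at 56.8 mm (fully home is 57 mm); one early nudge dragged the lid back about 8°, which I corrected, and the brush and tubes were never touched.

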